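Pack the jig knobs and stack the bins

ROBOT

A 6-joint arm with a two-finger parallel gripper is mounted at the origin on the work surface. World frame = base frame: x ahead of the robot, y to its left, z up, the work surface at z = 0. Lengths are in mm, angles in degrees, forces in N, time in s.
With the tool pointing down it reaches from about 300 to 775 mm from the base axis. Payload 14.6 kg.
Tool frame: the origin (TCP) lies at the very end of the fingers, on their centre line; the grasp point (between the pads) lies 19 mm behind it; z points along the fingers, y is the line along which they close (so a half turn about z gives the same grasp; the last joint's range is limited). The gripper opens to 85 mm and grips with 20 to 120 N. Pads are 22 mm wide; open, the fingers measure 114 mm over their backs; the gripper's body (76 mm by 85 mm) begins 54 mm behind the grasp point. The pads swing forward as they close: fully open they stand 13 mm farther back than shut.
Start: joints at [71.872, 17.183, 87.147, -0, 75.671, -3.816], TCP at [135.963, 532.919, 197.481] pointing down, gripper open.
Joint ranges: [-173.82, 173.82], [-45.26, 126.66], [13.44, 144.39], [-59.66, 239.66], [0, 175.72], [-146.38, 146.38]. Speed limits (degrees/s): [127.2, 127.2, 147.25, 180, 180, 180].

INTERFACE

Orientations are given as [roll, pitch, yaw] about the fixed x, y, z axes, in that order (R = Rz(yaw) Ry(pitch) Rx(roll)).
In Python, from cell import telemetry, imaging, ticket, finder gives the robot as it stands.
- The arm moves only by the tool arm_command, never from a script. Its argument "plan" is a list of rows, each a list of 5 numbers: the shift along the tool's x, y, z in mm, then the turn about the tool's z in rad, then the opening, from 0 (shut) to 1 (fully open). A call has 1 to 20 rows; each row is the pose to reach, as a shift and turn from the pose commanded when the call began, along the tool's axes at that moment; what a row does not reach only later rows make up. A row lasts 1/10 s, in which the tool goes at most 50 mm and 8.59 degrees, less where a joint would pass 70% of its speed; a pose out of reach is approached as far as the arm can. A call with a gripper value outside its range is refused whole. The fingers move at their own pace and stop on an object; "force" is the grip in N (left out, the last holds). Time passes only in rows, so rows that repeat a pose let the fingers close. It gives the time, the measured TCP pose, the force, the opening and the grip force at its end, in the units of the state.
- telemetry.observe(): the state, without advancing time (a new reading comes with each control period).
- imaging.camera(name): name is "scene" or "top" or "wrist"; returns the picture (420x560x3 uint8, blue, green, red); there is no depth.
- imaging.camera_model(name): a dict with "fx", "fy", "cx", "cy" (pixels), "distortion" ([k1, k2, p1, p2, k3] as OpenCV has them; the pictures are not rectified), "xyz" and "orientation" of the camera in the world. Camera axes: x right, y down, z forward; pixel columns grow to the right and rows downward; lengths in mm; the calibration is good to about 2 mm. A picture is of the moment at which its call begins: read the wrist's pose just before it. camera_model takes no time and is no camera call; for the wrist camera it gives the pose at the moment of the call.
- ticket.hand_in(): hands the job in; it is judged then, once.
Trained networks look in the newest picture that a camera, given by its name, has taken for a name from the list of things; names that differ only in an ending like _2 or _b are one class to them, and where a whole thing is asked for, a point or a joint stands for the part that bears it (a point fixed in the world has none). Each returns a list of dicts, best first, with "confidence" (0 to 1); they miss things now and then, are a little off and sometimes report something else, mostly with a low value. They report only what shows in the picture. A call takes as long as a camera call. They do not tell look-alikes from the thing itself.
- finder.find_in(camera, name): "box" ([centre column, centre row, width, height] in pixels, round what is visible of it).
- finder.regions_of(camera, name): "region" (420x560 bool, what is visible of it) and "box" ([centre column, centre row, width, height] in pixels, round what is visible of it).
- finder.pinpoint(camera, name): "at" ([column, row] in pixels: a listed point, or the origin of a listed thing).
The state is a dict: "time_s": time; "q": joint angles; "dq": joint speeds; "tau": joint torques, N m; "ee_pos": TCP position; "ee_rot": TCP orientation; "ft_force": force on the tool from outside, world axes, zero at the start; "wrist_torque": the same for the moment, N m; "finger_gap": finger opening in mm; "grip_force": force on a finger pad.
Only numpy, scipy, OpenCV 4.12 (cv2) and the standard library are available. Lean on these libraries where they do the work, as an engineer would, in place of code of your own. Each camera call takes 0.05 s, during which the arm holds its last target. There are 200 camera calls.

TASK

Pack the jig knobs into the grey bin on the rubber mat: the two four-lobed star knobs in the compartment next to its tab, the two straight bar knobs in the other compartment, each flat on the bin's floor with its hub up; leave the round knob and the three-lobed knob where they are. Then turn the spare bin half a turn, so that its tab is at the end opposite to the lower bin's tab, and stack it level on the packed bin with its feet on the ledges inside, so that it does not sink onto the knobs. The packed bin stays on its mat.

Things in the scene. Friction and masses are not known exactly. Their poses are not given: they have to be found in the camera images.
- mat: Thin black rubber mat, 200 (x) by 180 (y) by 4 mm thick, fixed to the bench under the bin to be packed. Origin: centre of its underside; x along its length.
- bin_a: Grey bin to pack, loose on the mat, 64 mm high, 4 mm floor and walls, tapered: 140 (x) by 124 mm outside at the bottom, 186 by 160 over the rim. A divider (10 mm thick, top 28 mm up) makes two compartments, 61 (x) by 116 mm at the floor. White tab on the -x rim. Each end wall has two 18 mm ledges inside, at y = -45 and +20, tops 50 mm up, in to 71 mm from centre. Origin: underside centre.
- bin_b: Empty spare bin, 0.15 to 0.31 kg, the same as bin_a, same axes. Lift it by its divider's middle. Low on each end wall outside are two 18 mm wide feet, at y = +45 and -20, out to 77 mm from centre (bin_a too). Turned half round, its feet stand on bin_a's ledges, 50 mm above its underside (play 4 mm in x, 7 in y); the same way round, the ledges go into slots in its ends and it sinks in.
- star_1: Black plastic star knob (25 to 60 g) with four lobes in a cross, 44 mm across the lobes, lobes 16 mm high. A round hub, 16 mm in diameter, rises from its middle to 34 mm above its underside. Stands face down, hub up. Origin: underside centre; z up; x and y along the lobes. Grip it by the hub. Belongs in the tab-end compartment.
- star_2: The second star knob, the same as star_1.
- bar_1: Black plastic bar knob (25 to 50 g): a straight bar with round ends, 48 mm long, 16 mm wide, 16 mm high. A round hub, 16 mm in diameter, rises from its middle to 34 mm above its underside. Stands face down, hub up. Origin: underside centre; z up; x along the bar. Grip it by the hub. Belongs in the compartment away from the tab.
- bar_2: The second bar knob, the same as bar_1.
- round_1: Look-alike, to be left alone: black plastic knob with a plain round disc 44 mm in diameter, 16 mm high. A round hub, 16 mm in diameter, rises from its middle to 34 mm above its underside. Stands face down, hub up. Origin: underside centre; z up; yaw has no meaning.
- tri_1: Look-alike, to be left alone: black plastic knob with only three lobes, each reaching 22 mm from the centre, 16 mm high. A round hub, 16 mm in diameter, rises from its middle to 34 mm above its underside. Stands face down, hub up. Origin: underside centre; z up; x along one lobe.
Mind the look-alikes: they are no part of the job. What is shaped like the star_1 but pink or yellow is not meant. What is shaped like the bar_1 but orange is not meant.

How it is judged (in metres and radians):
On the way, in this order (a step that is already met when the one before it is completed fails the run):
1. both star knobs lie flat in the tab-end compartment and both bar knobs in the other compartment of the bin on the mat (x of star_1 in the frame of bin_a between -0.066 and -0.008 m and y of star_1 in the frame of bin_a between -0.06 and 0.06 m and z of star_1 in the frame of bin_a between 0 and 0.01 m and angle between each of star_1, star_2, bar_1, bar_2's own z axis and vertical below 0.15 rad and x of star_2 in the frame of bin_a between -0.066 and -0.008 m and y of star_2 in the frame of bin_a between -0.06 and 0.06 m and z of star_2 in the frame of bin_a between 0 and 0.01 m and x of bar_1 in the frame of bin_a between 0.008 and 0.066 m and y of bar_1 in the frame of bin_a between -0.06 and 0.06 m and z of bar_1 in the frame of bin_a between 0 and 0.01 m and x of bar_2 in the frame of bin_a between 0.008 and 0.066 m and y of bar_2 in the frame of bin_a between -0.06 and 0.06 m and z of bar_2 in the frame of bin_a between 0 and 0.01 m), for 0.2 s.
2. the spare bin, turned half a turn, stands on the ledges of the packed bin (z of bin_b in the frame of bin_a between 0.047 and 0.054 m and horizontal distance between bin_b and bin_a below 0.01 m and angle between the x axis of bin_b and the x axis of bin_a, either way round below 0.12 rad and angle between bin_b's own z axis and vertical below 0.05 rad), for 0.2 s.
At the end, for the whole second after the job is handed in: All four knobs in their compartments, flat on the floor (0.15 rad); bin_b turned, on the ledges (47 to 54 mm above bin_a), centred to 10 mm, aligned to 0.12 rad, level to 0.05 rad; bin_a within 30 mm of the mat's centre, look-alikes within 30 mm of their start; all at rest (all of step 1 and all of step 2 and linear speed of each of bin_a, bin_b, star_1, star_2, bar_1, bar_2 below 0.02 m/s and horizontal distance between bin_a and mat below 0.03 m and distance of each of round_1, tri_1 from where it was at the start of the episode below 0.03 m); the robot touches nothing.
It fails at once if the round look-alike knob is moved more than 30 mm (distance of round_1 from where it was at the start of the episode above 0.03 m).
It fails at once if the three-lobed look-alike knob is moved more than 30 mm (distance of tri_1 from where it was at the start of the episode above 0.03 m).
It also fails if it takes over 128 s, if anything falls off the work surface, if the arm or the gripper's body presses on something with over 40 N, if the wrist force passes 120 N, or if a joint passes its speed limit or range.

## Working session

There is one attempt and no reset: what is moved stays moved. The work goes in short steps, Python scripts to look and compute and a tool call to move; the robot and the scene stay as the last step left them, time stands still between calls to the robot, and variables do not carry over. Pictures are saved under pics/ and viewed, at most 14 in all, crops included, and the job is handed in when it is done.

Besides the shell and the picture viewer there is one more tool, called as a command line: name --pt "numbers of a row" for each row, then --argument value for the rest. arm_command: Moves the arm, as the interface text tells. Its arguments: {"type":"object","properties":{"plan":{"type":"array","items":{"type":"array","items":{"type":"number"}}},"force":{"type":"number"}},"required":["plan"]}

```bash
ls; mkdir -p pics
python3 - <<'E'
from cell import telemetry, imaging, finder
import cv2,numpy as np
s=telemetry.observe(); print({k:np.round(v,2).tolist() for k,v in s.items()})
for c in ["top","scene"]:
    im=imaging.camera(c); cv2.imwrite(f"pics/{c}0.png",im)
    print(c,imaging.camera_model(c))
    for n in ["star_1","bar_1","round_1","tri_1","bin_a","mat"]:
        print(c,n,[(np.round(d["at"]).tolist(),round(d["confidence"],2)) for d in finder.pinpoint(c,n)])
E
```

```text
pics
{'time_s': 0.0, 'q': [71.87, 17.22, 87.18, 0.0, 75.67, -3.82], 'dq': [-0.01, 0.11, 0.04, 0.12, 0.01, -0.03], 'tau': [0.0, -54.35, -36.18, -0.0, 0.0, 0.0], 'ee_pos': [135.84, 532.65, 196.87], 'ee_rot': [-179.93, -0.01, 165.69], 'ft_force': [0.24, -0.36, -0.1], 'wrist_torque': [0.04, 0.02, -0.04], 'grip_force': 0.0, 'finger_gap': 85.51}
top {'fx': 519.5981180296966, 'fy': 519.5981180296966, 'cx': 280.77236124815386, 'cy': 207.71752503391878, 'distortion': array([-0.0697217,  0.       ,  0.       ,  0.       ,  0.       ]), 'xyz': array([ 388.03049732,   27.1686022 , 1222.40975542]), 'orientation': array([-172.62461093,    1.0879275 ,  -90.75148659])}
top star_1 [([164.0, 164.0], 0.77), ([394.0, 158.0], 0.76), ([265.0, 208.0], 0.69), ([278.0, 157.0], 0.61)]
top bar_1 [([308.0, 206.0], 0.58), ([269.0, 242.0], 0.51), ([327.0, 174.0], 0.43), ([395.0, 234.0], 0.28)]
top round_1 [([311.0, 251.0], 0.75)]
top tri_1 [([215.0, 163.0], 0.59)]
top bin_a [([394.0, 230.0], 0.58), ([394.0, 156.0], 0.47)]
top mat []
scene {'fx': 509.54261618961374, 'fy': 509.54261618961374, 'cx': 282.70893278105075, 'cy': 217.6575406237712, 'distortion': array([0.00989795, 0.        , 0.        , 0.        , 0.        ]), 'xyz': array([1168.11838033, -413.06478915,  586.86325569]), 'orientation': array([-125.96040219,    1.11486993,   53.46937018])}
scene star_1 [([434.0, 204.0], 0.84), ([331.0, 264.0], 0.73), ([391.0, 225.0], 0.64), ([195.0, 334.0], 0.6), ([309.0, 223.0], 0.55)]
scene bar_1 [([277.0, 208.0], 0.73), ([265.0, 244.0], 0.69), ([271.0, 280.0], 0.68)]
scene round_1 [([231.0, 216.0], 0.74)]
scene tri_1 [([390.0, 222.0], 0.86)]
scene bin_a [([147.0, 268.0], 0.63)]
scene mat []
```

View pics/top0.png

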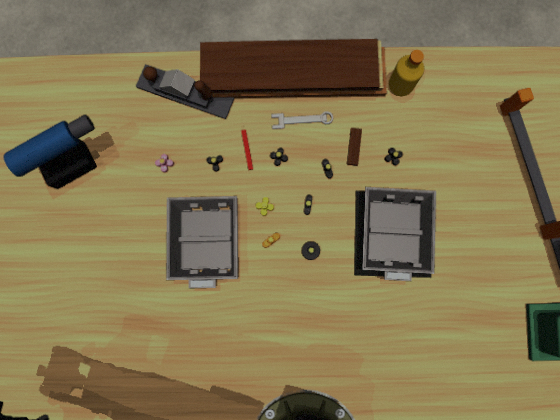

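View pics/scene0.png

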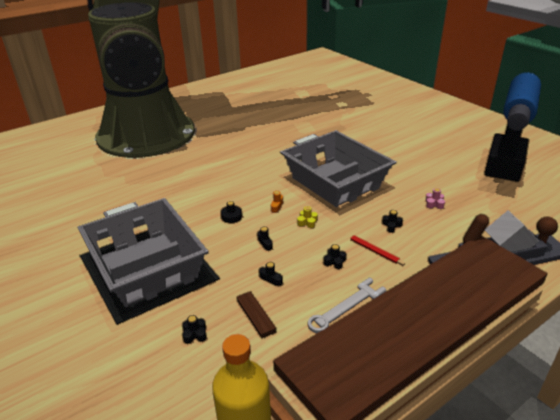

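Top view candidates:
- **Stars:** black at (279,157) and (394,157). The pink (165,163) and yellow (265,207) are the wrong colour, and (215,163) has three lobes.
- **Bars:** black at (308,204) and (327,168). The orange (271,240) is the wrong colour.
- **Round knob:** (311,250).
- **Bins:** bin_a is on the mat at (398,230) and bin_b is at (202,238). Both tabs face the robot.

Next I'll triangulate positions from the two views.

```bash
cat > h.py <<'E'
import numpy as np,cv2
from scipy.spatial.transform import Rotation as R
from cell import telemetry, imaging, finder
def ray(m,px):
    K=np.array([[m["fx"],0,m["cx"]],[0,m["fy"],m["cy"]],[0,0,1]])
    u=cv2.undistortPoints(np.array([[px]],float),K,np.array(m["distortion"]))[0,0]
    d=R.from_euler("xyz",m["orientation"],degrees=True).apply([u[0],u[1],1])
    return np.array(m["xyz"]),d/np.linalg.norm(d)
def onplane(m,px,z):
    o,d=ray(m,px); return o+d*(z-o[2])/d[2]
def tri(obs):  # [(model,px),...] -> point, residual
    A=[];b=[]
    for m,p in obs:
        o,d=ray(m,p); P=np.eye(3)-np.outer(d,d); A.append(P); b.append(P@o)
    A=np.vstack(A);b=np.hstack(b); x=np.linalg.lstsq(A,b,rcond=None)[0]
    return x,np.abs(A@x-b).max()
def project(m,X):
    r=R.from_euler("xyz",m["orientation"],degrees=True).inv()
    K=np.array([[m["fx"],0,m["cx"]],[0,m["fy"],m["cy"]],[0,0,1]])
    X=r.apply(np.atleast_2d(X)-m["xyz"])
    return cv2.projectPoints(X.reshape(-1,1,3),np.zeros(3),np.zeros(3),K,np.array(m["distortion"]))[0][:,0]
def toolmove(dest,yaw,s=None):
    s=s or telemetry.observe(); Rt=R.from_euler("xyz",s["ee_rot"],degrees=True)
    d=Rt.inv().apply(np.array(dest)-s["ee_pos"]); dy=-(yaw-s["ee_rot"][2]); dy=(dy+180)%360-180
    return np.round(d,1).tolist(),round(float(np.radians(dy)),3),round(dy,1)
E
python3 - <<'E'
from h import *
t=imaging.camera_model("top");s=imaging.camera_model("scene")
pt={"starA":(279,152),"starB":(395,154),"tri":(214,158),"bar1":(308,203),"bar2":(328,166),"round":(311,250)}
ps={"starA":(335,248),"starB":(193,320),"tri":(393,213),"bar1":(264,231),"bar2":(270,266),"round":(231,205)}
for k in pt:
    print(k,np.round(onplane(t,pt[k],34),0)[:2],np.round(onplane(s,ps[k],34),0)[:2],[np.round(v,1) for v in tri([(t,pt[k]),(s,ps[k])])])
for k,p in {"binA":(398,230),"binB":(203,238)}.items(): print(k,onplane(t,p,60).round())
o=telemetry.observe(); w=imaging.camera_model("wrist"); print(w)
Rt=R.from_euler("xyz",o["ee_rot"],degrees=True)
print(Rt.inv().apply(w["xyz"]-o["ee_pos"]), (Rt.inv()*R.from_euler("xyz",w["orientation"],degrees=True)).as_matrix().round(2))
a,b=cv2.imread("pics/top0.png"),0
cv2.imwrite("pics/crop0.png",cv2.resize(a[130:290,150:450],None,fx=2.6,fy=2.6,interpolation=cv2.INTER_CUBIC))
E
```

```text
starA [674.  50.] [675.  50.] [array([674.1,  50.3,  33.2]), np.float64(0.1)]
starB [ 665. -221.] [ 672. -221.] [array([ 666.6, -220.8,   28.4]), np.float64(1.3)]
tri [662. 203.] [664. 202.] [array([662.6, 203.2,  32.8]), np.float64(0.2)]
bar1 [552. -15.] [561. -18.] [array([553.6, -14.7,  27.4]), np.float64(0.8)]
bar2 [638. -64.] [645. -65.] [array([640. , -62.9,  29.7]), np.float64(1.0)]
round [444. -20.] [455. -22.] [array([445.1, -18.5,  27.3]), np.float64(1.7)]
binA [ 484. -215.   60.]
binB [473. 223.  60.]
{'fx': 343.8966600102161, 'fy': 343.8966600102161, 'cx': 276.6996720171177, 'cy': 213.203985415609, 'distortion': array([0.02560914, 0.        , 0.        , 0.        , 0.        ]), 'xyz': array([ 59.97614002, 551.92485455, 373.87013191]), 'orientation': array([ 1.62141357e+02, -3.59774717e-02,  7.56991053e+01])}
[  78.32509398   -0.36609392 -176.39338386] [[ 0.   -0.95 -0.31]
 [ 1.   -0.    0.  ]
 [-0.   -0.31  0.95]]
```

View pics/crop0.png

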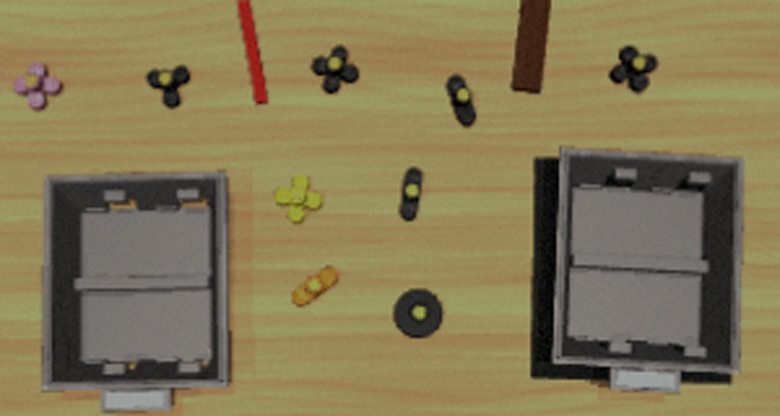

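Run:
```python
from h import *
print(toolmove([560,-60,260],0))
```

```text
([-557.4, -469.7, -62.5], 2.892, np.float64(165.7))
```

arm_command --pt "-557 -470 -62 2.892 0.5" --pt "-557 -470 -62 2.892 0.5" --pt "-557 -470 -62 2.892 0.5" --pt "-557 -470 -62 2.892 0.5" --pt "-557 -470 -62 2.892 0.5" --pt "-557 -470 -62 2.892 0.5" --pt "-557 -470 -62 2.892 0.5" --pt "-557 -470 -62 2.892 0.5" --pt "-557 -470 -62 2.892 0.5" --pt "-557 -470 -62 2.892 0.5" --pt "-557 -470 -62 2.892 0.5" --pt "-557 -470 -62 2.892 0.5" --pt "-557 -470 -62 2.892 0.5" --pt "-557 -470 -62 2.892 0.5" --pt "-557 -470 -62 2.892 0.5" --pt "-557 -470 -62 2.892 0.5" --pt "-557 -470 -62 2.892 0.5" --pt "-557 -470 -62 2.892 0.5" --pt "-557 -470 -62 2.892 0.5" --pt "-557 -470 -62 2.892 0.5"

```text
time_s: 2.7
ee_pos: [559.5, -60.2, 259.5]
ee_rot: [180.0, 0.0, -0.3]
ft_force: [0.2, -1.1, 0.3]
finger_gap: 43.0
grip_force: 0.0
```

```bash
cat >> h.py <<'E'
def snap(tag):
    m=imaging.camera_model("wrist"); im=imaging.camera("wrist"); cv2.imwrite(f"pics/{tag}.png",im)
    import pickle; pickle.dump(m,open(f"pics/{tag}.pkl","wb")); return m,im
def hubs(im):
    h=cv2.cvtColor(im,cv2.COLOR_BGR2HSV)
    b=cv2.inRange(h,(18,90,40),(38,255,255))
    n,l,st,c=cv2.connectedComponentsWithStats(b)
    return [(c[i].round(1),st[i][4]) for i in range(1,n) if 15<st[i][4]<1500]
E
python3 - <<'E'
from h import *
m,im=snap("w1"); print(m["xyz"],m["orientation"])
for n in ["star_1","bar_1","round_1","tri_1"]:
    print(n,[(np.round(d["at"],1).tolist(),round(d["confidence"],2)) for d in finder.pinpoint("wrist",n)])
P={"starA":[674,50,34],"starB":[666,-221,34],"tri":[663,203,34],"bar1":[553,-15,34],"bar2":[639,-63,34],"round":[445,-20,34]}
for k,v in P.items(): print(k,project(m,v).round(1))
print(toolmove([560,60,260],0))
E
```

```text
[638.21821656 -61.10212564 435.83324812] [ 1.62149824e+02  3.48696118e-02 -9.03271607e+01]
star_1 [([163.5, 176.1], 0.97), ([182.3, 72.1], 0.82), ([416.2, 72.2], 0.74)]
bar_1 [([240.6, 170.3], 0.86), ([178.6, 233.0], 0.83), ([278.8, 105.0], 0.69)]
round_1 [([248.9, 246.9], 0.84)]
tri_1 [([61.3, 233.2], 0.69), ([46.8, 83.8], 0.56)]
starA [[173.3  67.3]]
starB [[425.3  73.5]]
tri [[30.9 77.9]]
bar1 [[238.5 178. ]]
bar2 [[278.6 101.4]]
round [[245.7 260.7]]
([0.7, -120.2, -0.5], 0.001, np.float64(0.1))
```

View pics/w1.png

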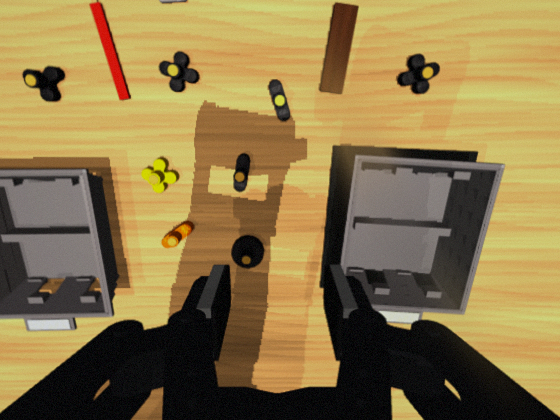

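The wrist view shows the hub tops of star A at (174,70), star B at (427,73), bar 2 at (280,100) and bar 1 at (240,177). The tri is at (30,78) with three lobes and the round knob at (246,259). I'll take a second view for triangulation.

arm_command --pt "40 -100 0 0 0.5" --pt "40 -150 0 0 0.5" --pt "40 -200 0 0 0.5" --pt "40 -200 0 0 0.5" --pt "40 -200 0 0 0.5" --pt "40 -200 0 0 0.5"

```text
time_s: 3.55
ee_pos: [599.4, 141.0, 259.2]
ee_rot: [180.0, 0.0, 0.2]
ft_force: [0.7, -0.8, 0.3]
finger_gap: 42.6
grip_force: 0.0
```

Run:
```python
from h import *
import pickle
m,im=snap("w2"); print(m["xyz"],m["orientation"])
m1=pickle.load(open("pics/w1.pkl","rb")); i1=cv2.imread("pics/w1.png")
P={"starA":[674,50,34],"starB":[666,-221,34],"bar1":[553,-15,34],"bar2":[639,-63,34],"round":[445,-20,34],"tri":[663,203,34]}
H1,H2=hubs(i1),hubs(im)
def near(H,p):
    return min(H,key=lambda h:np.hypot(*(h[0]-p)))
for k,v in P.items():
    a,b=near(H1,project(m1,v)[0]),near(H2,project(m,v)[0])
    x,r=tri([(m1,a[0]),(m,b[0])]); print(k,a,b,x.round(1),r.round(2),onplane(m1,a[0],34).round(1)[:2],onplane(m,b[0],34).round(1)[:2])
```

```text
[678.19129914 140.77884244 435.47059313] [ 1.62125813e+02  2.29405883e-02 -8.98213458e+01]
starA (array([172.5,  69.7]), np.int32(130)) (array([404.1,  83.9]), np.int32(16)) [679.4  29.5 109.1] 13.92 [671.6  51.1] [696.9   2.5]
starB (array([308.8, 217.6]), np.int32(46)) (array([468.8,  17.4]), np.int32(134)) [ 6.565e+02 -2.000e-01  3.146e+02] 70.26 [502.9 -99.6] [759.7 -55.2]
bar1 (array([234. , 181.6]), np.int32(1230)) (array([319.9, 275.2]), np.int32(105)) [503.1  39.2  19.4] 44.9 [548.7  -9.5] [464.2  84.1]
bar2 (array([234. , 181.6]), np.int32(1230)) (array([404.1,  83.9]), np.int32(16)) [634.3   7.1 151.2] 57.55 [548.7  -9.5] [696.9   2.5]
round (array([245.9, 259.6]), np.int32(56)) (array([402.7, 326.2]), np.int32(76)) [446.5 -15.7  81.1] 18.01 [446.5 -20.3] [387.5 -31.6]
tri (array([172.5,  69.7]), np.int32(130)) (array([220.6, 118.2]), np.int32(98)) [ 677.4  246.2 -507.6] 41.61 [671.6  51.1] [660.7 203.9]
```

View pics/w2.png

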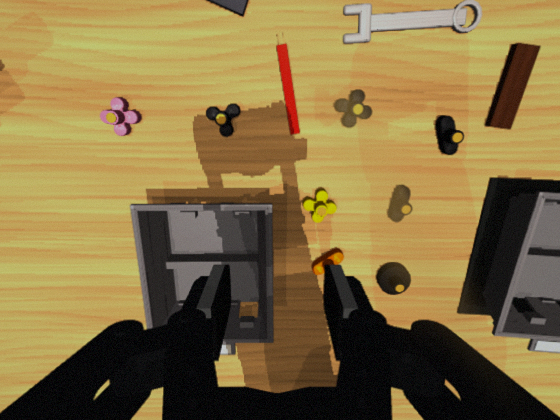

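Run:
```python
from h import *
import pickle
L=lambda t:pickle.load(open(f"pics/{t}.pkl","rb"))
m1,m2=L("w1"),L("w2"); t,s=imaging.camera_model("top"),imaging.camera_model("scene")
p={"starA":[(173,70),(358,110),(279,152.5),(335,248)],"starB":[(427.5,73),None,(395,154),(193,320)],"bar1":[(240,177),(405,209),(308,203),(264,231)],"bar2":[(280,100.5),(457,137),(328,166),(270,266)]}
for k,v in p.items():
    o=[(m,q) for m,q in zip((m1,m2,t,s),v) if q]
    x,r=tri(o[:2]); print(k,x.round(1),r.round(1),*[onplane(m,q,34)[:2].round(1) for m,q in o])
```

```text
starA [670.6  50.4  35.1] 0.7 [671.4  50.6] [669.9  50.3] [672.6  50.2] [674.8  49.8]
starB [ 665.3 -221.5   36. ] 1.0 [ 666.4 -223.3] [ 664.6 -221. ] [ 672.3 -221.5]
bar1 [553.8 -16.6  31.6] 0.1 [554.2 -16.8] [554.6 -15.6] [552.2 -15.3] [561.2 -18.5]
bar2 [640.1 -64.6  32.8] 0.1 [639.9 -64.5] [640.3 -64. ] [638.4 -63.6] [644.6 -64.5]
```

Run:
```python
from h import *
import pickle
t=imaging.camera_model("top");m1=pickle.load(open("pics/w1.pkl","rb"))
for n,z,c in [("A",68,[(562,148),(743,158),(738,371),(555,362)]),("B",64,[(45,177),(225,172),(228,386),(42,390)])]:
    q=np.array([onplane(t,(a/2.6+150,b/2.6+130),z)[:2] for a,b in c])
    f=(q[0]+q[1]-q[2]-q[3])/2; sd=(q[0]+q[3]-q[1]-q[2])/2
    print(n,q.round(0).tolist(),"ctr",q.mean(0).round(1),"len",np.hypot(*f),np.hypot(*sd),"yaw",np.degrees(np.arctan2(f[1],f[0])),np.degrees(np.arctan2(-sd[0],sd[1])))
print([onplane(m1,p,68)[:2].round(1) for p in [(358,158),(504,165),(465,313)]])
print(toolmove([671,50.5,60],0),toolmove([671,50.5,19],0))
```

```text
A [[582.0, -146.0], [571.0, -302.0], [388.0, -289.0], [398.0, -134.0]] ctr [ 484.7 -217.6] len 183.85789609277373 156.53628234028378 yaw -3.9625815953063572 -3.920805416475129
B [[564.0, 305.0], [566.0, 147.0], [382.0, 145.0], [380.0, 305.0]] ctr [473.  225.2] len 184.52929578410073 158.89385737795234 yaw 0.2934539076672318 0.6503201843440052
[array([ 581.1, -147.2]), array([ 572.3, -302.2]), array([ 390. , -290.3])]
([71.5, 89.1, 199.3], 0.001, np.float64(0.1)) ([71.5, 89.1, 240.3], 0.001, np.float64(0.1))
```

arm_command --pt "71 89 100 0 0.5" --pt "71 89 100 0 0.5" --pt "71 89 100 0 0.5" --pt "71 89 150 0 0.5" --pt "71 89 200 0 0.5" --pt "71 89 225 0 0.5" --pt "71 89 240 0 0.5" --pt "71 89 240 0 0.5" --pt "71 89 240 0 0.5" --pt "71 89 240 0 0.0" --pt "71 89 240 0 0.0" --pt "71 89 240 0 0.0" --pt "71 89 240 0 0.0" --pt "71 89 240 0 0.0" --pt "71 89 240 0 0.0" --force 35

```text
time_s: 5.1
ee_pos: [670.5, 50.8, 19.5]
ee_rot: [180.0, -0.0, -0.0]
ft_force: [-1.4, -0.0, -0.1]
finger_gap: 0.1
grip_force: 0.0
```

```bash
cat >> h.py <<'E'
import math
A=(485.,-218.,-4.)
def slot(x,y):
    a=math.radians(A[2]); return A[0]+x*math.cos(a)-y*math.sin(a),A[1]+x*math.sin(a)+y*math.cos(a)
E
python3 - <<'E'
from h import *
x,y=slot(-35.5,28); print(x,y,toolmove([x,y,120],-4),toolmove([x,y,28.5],-4), telemetry.observe()["ee_pos"])
E
```

```text
451.53965748061177 -187.59185177480848 ([-218.9, 238.4, -100.5], 0.07, np.float64(4.0)) ([-218.9, 238.4, -9.0], 0.07, np.float64(4.0)) [670.50068743  50.82486259  19.5226589 ]
```

The fingers closed fully, so the grasp missed. I'll look again.

Run:
```python
from h import *
m,im=snap("w3"); s=imaging.camera("scene"); c=cv2.resize(s[120:320,240:440],(560,560))
cv2.imwrite("pics/v3.png",cv2.resize(np.hstack([im,cv2.resize(c,(420,420))]),(800,343)))
print(project(m,[671,50.5,34]), project(imaging.camera_model("scene"),[671,50.5,34]))
```

```text
[[276.6755654  261.22455617]] [[333.83628545 246.69892933]]
```

View pics/v3.png

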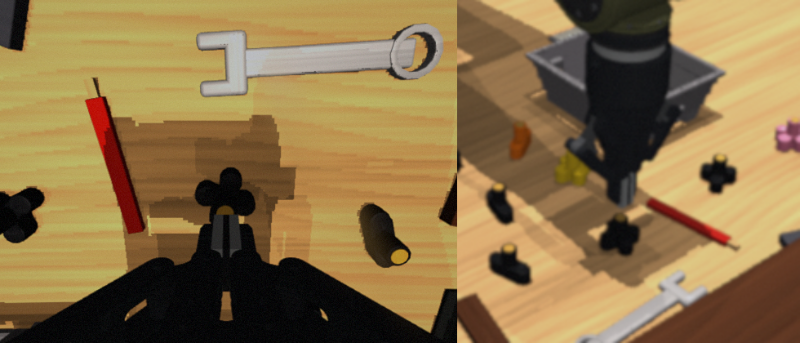

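Run:
```python
from h import *
import pickle
m=pickle.load(open("pics/w3.pkl","rb")); s=imaging.camera_model("scene")
for X in [[670.5,50.8,19.5],[670.5,50.8,38.5],[671,50.5,34],[683,50.5,34],[683,50.5,30]]: print(X,project(m,X).round(1),project(s,X).round(1))
im=cv2.imread("pics/w3.png")[200:330,200:360]; sc=imaging.camera("scene")[190:280,280:390]
cv2.imwrite("pics/v4.png",np.hstack([cv2.resize(im,(492,400),interpolation=2),cv2.resize(sc,(300,245),interpolation=2)][:1]+[cv2.copyMakeBorder(cv2.resize(sc,(300,245),interpolation=2),0,155,0,0,0)]))
```

```text
[670.5, 50.8, 19.5] [[276.2 250.6]] [[333.4 253. ]]
[670.5, 50.8, 38.5] [[276.1 266. ]] [[333.9 244.4]]
[671, 50.5, 34] [[276.7 261.2]] [[333.8 246.7]]
[683, 50.5, 34] [[276.7 239.7]] [[338.5 250.2]]
[683, 50.5, 30] [[276.7 236.8]] [[338.4 252.1]]
```

View pics/v4.png

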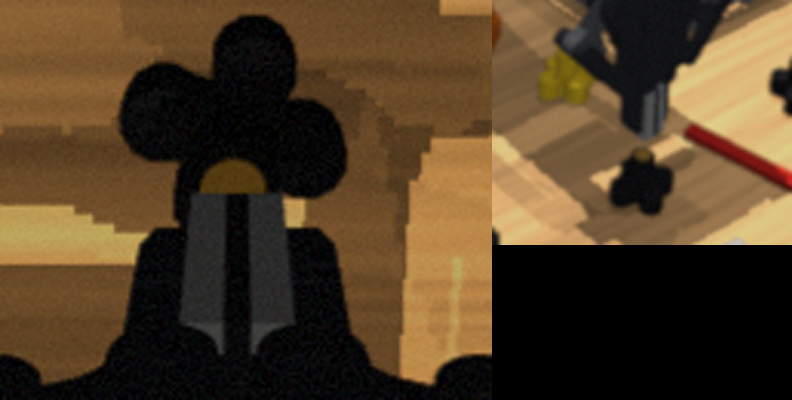

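Run:
```python
from h import *
import pickle
m=pickle.load(open("pics/w3.pkl","rb")); s=imaging.camera_model("scene")
print(tri([(m,(276.4,262.8)),(s,(337,239.5))])); print(m["xyz"]); o=telemetry.observe(); print(o["ee_pos"],o["finger_gap"],o["q"])
```

```text
(array([679.1491667 ,  50.26442785,  54.28435932]), np.float64(0.7008201357368193))
[749.23636736  50.39647601 195.90027291]
[670.49335324  50.81161604  19.44644576] -0.12000361851844439 [ 1.21409688e+00  4.27805535e+01  7.34534945e+01 -1.48426023e-03
  6.37700956e+01  9.12246322e+01]
```

Both cameras put the fingertips about 35 mm above the reported TCP, clear of the hub top. That also explains why closing touched nothing. I'll open, go lower in small steps and close again.

arm_command --pt "0 0 0 0 0.5" --pt "0 0 0 0 0.5" --pt "0 0 0 0 0.5" --pt "0 0 0 0 0.5" --pt "0 0 5 0 0.5" --pt "0 0 10 0 0.5" --pt "0 0 15 0 0.5" --pt "0 0 20 0 0.5" --pt "0 0 25 0 0.5" --pt "0 0 25 0 0.5" --pt "0 0 25 0 0.5"

```text
time_s: 6.35
ee_pos: [670.5, 50.8, -5.6]
ee_rot: [180.0, 0.0, -0.0]
ft_force: [0.1, -0.6, -0.4]
finger_gap: 43.0
grip_force: 0.0
```

Run:
```python
from h import *
m,im=snap("w5"); sc=imaging.camera("scene")[190:280,280:390]
cv2.imwrite("pics/v5.png",np.hstack([cv2.resize(im[200:330,180:380],(480,312),interpolation=2),cv2.resize(sc,(320,312),interpolation=2)]))
print(telemetry.observe()["ft_force"])
```

```text
[0.35007877 0.15909802 0.26725305]
```

View pics/v5.png

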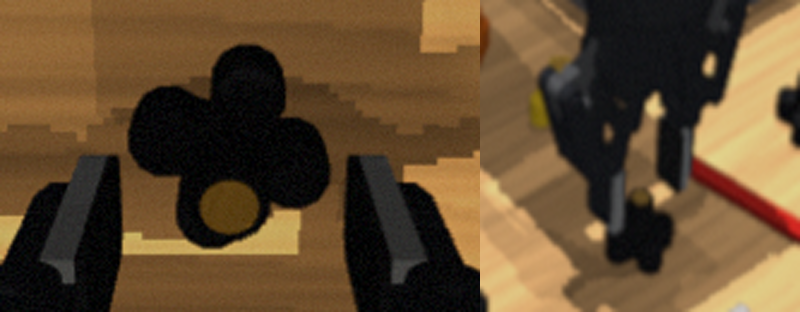

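arm_command --pt "0 0 5 0 0.5" --pt "0 0 5 0 0.5" --pt "0 0 5 0 0.0" --pt "0 0 5 0 0.0" --pt "0 0 5 0 0.0" --pt "0 0 5 0 0.0" --pt "0 0 5 0 0.0" --pt "0 0 5 0 0.0" --force 35

```text
time_s: 7.25
ee_pos: [670.6, 50.8, -10.4]
ee_rot: [180.0, -0.0, -0.0]
ft_force: [-1.0, 0.9, 1.6]
finger_gap: 13.9
grip_force: 34.1
```

arm_command --pt "0 0 -20 0 0.0" --pt "0 0 -60 0 0.0" --pt "0 0 -100 0 0.0" --pt "0 0 -135 0 0.0" --pt "0 0 -135 0 0.0"

```text
time_s: 7.75
ee_pos: [672.7, 50.9, 130.4]
ee_rot: [-180.0, -0.5, -0.0]
ft_force: [-0.1, -0.5, -0.4]
finger_gap: 13.7
grip_force: 34.1
```

Run:
```python
from h import *
import pickle
m5=pickle.load(open("pics/w5.pkl","rb")); print("hub w5",onplane(m5,(275.8,286.2),34))
m,im=snap("w6"); sm=imaging.camera_model("scene"); o=telemetry.observe(); print(o["ee_pos"],o["finger_gap"])
u,v=project(sm,o["ee_pos"])[0].astype(int); print(u,v)
sc=imaging.camera("scene")[v-60:v+50,u-60:u+60]
cv2.imwrite("pics/v6.png",np.hstack([cv2.resize(im[180:330,180:380],(440,330),interpolation=2),cv2.resize(sc,(360,330),interpolation=2)]))
```

```text
hub w5 [670.84543021  50.84223623  34.        ]
[671.53431858  50.82098288 127.14914344] 13.852894085066465
336 201
```

View pics/v6.png

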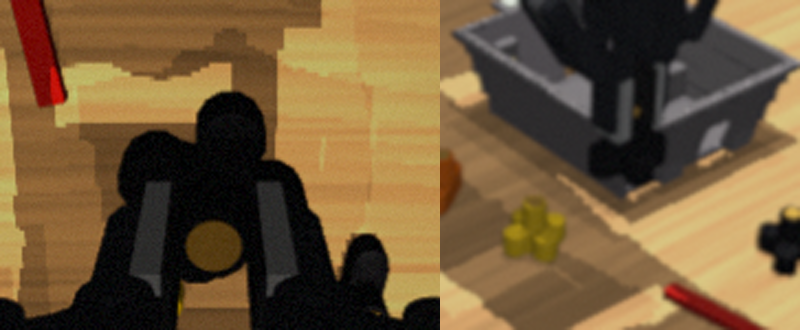

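Run:
```python
from h import *
for p in [(-35.5,28),(-35.5,-28),(35.5,28),(35.5,-28)]: print(p,np.round(slot(*p),1))
x,y=slot(-35.5,28); print(toolmove([x,y,124],-4),toolmove([x,y,-1.5],-4), telemetry.observe()["ee_pos"])
```

```text
(-35.5, 28) [ 451.5 -187.6]
(-35.5, -28) [ 447.6 -243.5]
(35.5, 28) [ 522.4 -192.5]
(35.5, -28) [ 518.5 -248.4]
([-219.0, 238.4, 0.6], 0.07, np.float64(4.0)) ([-219.2, 238.4, 126.1], 0.07, np.float64(4.0)) [670.62593815  50.78028236 124.87437705]
```

arm_command --pt "-219 238 0 0.07 0" --pt "-219 238 0 0.07 0" --pt "-219 238 0 0.07 0" --pt "-219 238 0 0.07 0" --pt "-219 238 0 0.07 0" --pt "-219 238 0 0.07 0" --pt "-219 238 0 0.07 0" --pt "-219 238 0 0.07 0" --pt "-219 238 0 0.07 0" --pt "-219 238 30 0.07 0" --pt "-219 238 60 0.07 0" --pt "-219 238 90 0.07 0" --pt "-219 238 110 0.07 0" --pt "-219 238 120 0.07 0" --pt "-219 238 125 0.07 0" --pt "-219 238 126 0.07 0" --pt "-219 238 126 0.07 0"

```text
time_s: 9.55
ee_pos: [452.0, -187.2, -0.9]
ee_rot: [180.0, -0.1, -4.0]
ft_force: [-0.2, -0.2, 0.0]
finger_gap: 13.9
grip_force: 34.2
```

arm_command --pt "0 0 0 0 0.35" --pt "0 0 0 0 0.35" --pt "0 0 0 0 0.35" --pt "0 0 -30 0 0.35" --pt "0 0 -80 0 0.4" --pt "0 0 -125 0 0.5" --pt "0 0 -125 0 0.5" --pt "50 5 -125 0 0.5" --pt "100 10 -125 0 0.5" --pt "150 15 -125 0 0.5" --pt "200 19 -125 0 0.5" --pt "216 19 -110 0 0.5" --pt "216 19 -110 0 0.5" --pt "216 19 -110 0 0.5" --pt "216 19 -110 0 0.5"

```text
time_s: 11.05
ee_pos: [665.1, -221.4, 109.3]
ee_rot: [180.0, -0.0, -4.0]
ft_force: [1.1, 0.2, 0.4]
finger_gap: 42.7
grip_force: 0.0
```

Run:
```python
from h import *
m,im=snap("w7"); o=telemetry.observe(); print(o["ee_pos"])
p=project(m,[666,-222,34])[0]; print(p)
b=imaging.camera("top"); cv2.imwrite("pics/top7.png",b)
cv2.imwrite("pics/v7.png",np.hstack([cv2.resize(im,(480,360)),cv2.resize(b[170:290,340:450],(300,327),interpolation=2) if 0 else cv2.copyMakeBorder(cv2.resize(b[170:290,340:450],(300,327),interpolation=2),0,33,0,0,0)]))
```

```text
[ 665.22422503 -221.45398368  109.64130988]
[277.01747685 209.27500115]
```

View pics/v7.png

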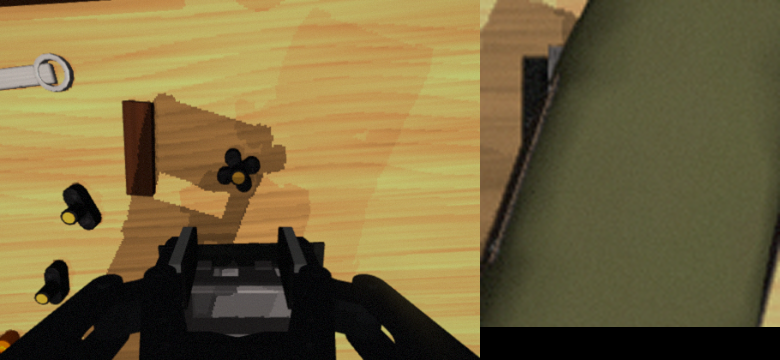

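Star B's hub is at about (279,208), within 2 px of the prediction. I'll grasp it.

arm_command --pt "1 0 50 0 0.5" --pt "1 0 85 0 0.5" --pt "1 0 105 0 0.5" --pt "1 0 120 0 0.5" --pt "1 0 120 0 0.5" --pt "1 0 120 0 0.0" --pt "1 0 120 0 0.0" --pt "1 0 120 0 0.0" --pt "1 0 120 0 0.0" --pt "1 0 120 0 0.0" --pt "1 0 120 0 0.0" --pt "1 0 100 0 0.0" --pt "1 0 50 0 0.0" --pt "1 0 0 0 0.0" --pt "1 0 -14 0 0.0" --pt "1 0 -14 0 0.0" --pt "1 0 -14 0 0.0"

```text
time_s: 12.85
ee_pos: [666.1, -221.2, 121.3]
ee_rot: [-180.0, 0.1, -4.0]
ft_force: [-1.0, -0.4, -1.7]
finger_gap: 13.8
grip_force: 34.3
```

Run:
```python
from h import *
x,y=slot(-35.5,-28); print(toolmove([x,y,124],-4),toolmove([x,y,-1.5],-4), telemetry.observe()["ee_pos"])
```

```text
([-216.4, 37.5, -2.4], -0.0, np.float64(-0.0)) ([-216.2, 37.6, 123.1], -0.0, np.float64(-0.0)) [ 666.11583158 -221.18545755  121.27839666]
```

arm_command --pt "-50 10 0 0 0" --pt "-100 20 0 0 0" --pt "-150 28 0 0 0" --pt "-200 37 0 0 0" --pt "-216 37 0 0 0" --pt "-216 37 0 0 0" --pt "-216 37 0 0 0" --pt "-216 37 30 0 0" --pt "-216 37 60 0 0" --pt "-216 37 90 0 0" --pt "-216 37 110 0 0" --pt "-216 37 118 0 0" --pt "-216 37 122 0 0" --pt "-216 37 123 0 0" --pt "-216 37 123 0 0"

```text
time_s: 14.35
ee_pos: [449.1, -243.3, 0.1]
ee_rot: [180.0, -0.1, -4.0]
ft_force: [-0.0, 0.3, -1.6]
finger_gap: 13.8
grip_force: 34.3
```

arm_command --pt "0 0 1 0 0" --pt "0 0 1 0 0.35" --pt "0 0 1 0 0.35" --pt "0 0 1 0 0.35" --pt "0 0 -30 0 0.35" --pt "0 0 -80 0 0.4" --pt "0 0 -125 0 0.5" --pt "0 0 -125 0 0.5" --pt "34 -37 -125 0 0.5" --pt "68 -73 -125 0 0.5" --pt "100 -110 -125 0 0.5" --pt "134 -146 -125 0 0.5" --pt "168 -183 -115 0 0.5" --pt "178 -192 -110 0 0.5" --pt "178 -192 -110 0 0.5" --pt "178 -192 -110 0 0.5"

```text
time_s: 15.95
ee_pos: [639.1, -64.3, 109.1]
ee_rot: [180.0, 0.0, -4.0]
ft_force: [0.3, -1.4, -0.1]
finger_gap: 42.6
grip_force: 0.0
```

Run:
```python
from h import *
m,im=snap("w8"); o=telemetry.observe(); print(o["ee_pos"],toolmove([640,-64.5,-10.4],-4))
p=project(m,[640,-64.5,34])[0]; print(p)
b=imaging.camera("top"); cv2.imwrite("pics/top8.png",b)
cv2.imwrite("pics/v8.png",np.hstack([cv2.resize(im[60:330,100:500],(480,324)),cv2.resize(b[170:289,340:450],(300,324),interpolation=2)]))
```

```text
[639.05016791 -64.80574026 109.59963499] ([0.9, -0.4, 120.0], -0.001, np.float64(-0.1))
[276.51091585 209.2250615 ]
```

View pics/v8.png

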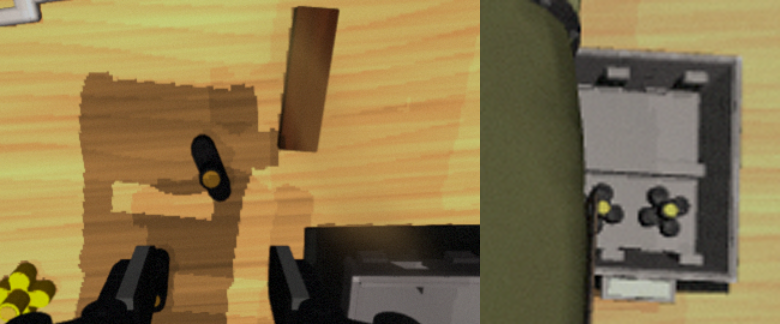

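Both stars stand in the tab compartment. The bar 2 hub is where predicted, so I'll grasp it.

arm_command --pt "1 0 50 0 0.5" --pt "1 0 85 0 0.5" --pt "1 0 105 0 0.5" --pt "1 0 120 0 0.5" --pt "1 0 120 0 0.5" --pt "1 0 120 0 0.0" --pt "1 0 120 0 0.0" --pt "1 0 120 0 0.0" --pt "1 0 120 0 0.0" --pt "1 0 120 0 0.0" --pt "1 0 120 0 0.0" --pt "1 0 100 0 0.0" --pt "1 0 50 0 0.0" --pt "1 0 0 0 0.0" --pt "1 0 -14 0 0.0" --pt "1 0 -14 0 0.0" --pt "1 0 -14 0 0.0"

```text
time_s: 17.75
ee_pos: [640.1, -64.0, 122.4]
ee_rot: [-180.0, 0.1, -4.0]
ft_force: [-0.3, 0.2, -1.4]
finger_gap: 14.0
grip_force: 34.2
```

Run:
```python
from h import *
x,y=slot(35.5,-28); print(toolmove([x,y,124],-4),toolmove([x,y,-1.5],-4), telemetry.observe()["ee_pos"])
```

```text
([-108.4, 192.5, -1.5], -0.0, np.float64(-0.0)) ([-108.2, 192.5, 124.0], -0.0, np.float64(-0.0)) [640.05619874 -64.02253176 122.42562972]
```

arm_command --pt "-24 43 0 0 0" --pt "-48 86 0 0 0" --pt "-72 129 0 0 0" --pt "-96 172 0 0 0" --pt "-108 192 0 0 0" --pt "-108 192 0 0 0" --pt "-108 192 0 0 0" --pt "-108 192 30 0 0" --pt "-108 192 60 0 0" --pt "-108 192 90 0 0" --pt "-108 192 110 0 0" --pt "-108 192 118 0 0" --pt "-108 192 123 0 0" --pt "-108 192 124 0 0" --pt "-108 192 124 0 0"

```text
time_s: 19.25
ee_pos: [519.9, -248.0, 0.1]
ee_rot: [180.0, -0.1, -4.0]
ft_force: [0.6, -0.4, -0.3]
finger_gap: 13.6
grip_force: 34.2
```

arm_command --pt "0 0 1 0 0" --pt "0 0 1 0 0.35" --pt "0 0 1 0 0.35" --pt "0 0 1 0 0.35" --pt "0 0 -30 0 0.35" --pt "0 0 -80 0 0.4" --pt "0 0 -125 0 0.5" --pt "0 0 -125 0 0.5" --pt "4 -50 -125 0 0.5" --pt "8 -100 -125 0 0.5" --pt "12 -150 -125 0 0.5" --pt "16 -200 -115 0 0.5" --pt "19 -233 -110 0 0.5" --pt "19 -233 -110 0 0.5" --pt "19 -233 -110 0 0.5" --pt "19 -233 -110 0 0.5"

```text
time_s: 20.85
ee_pos: [554.6, -17.9, 109.4]
ee_rot: [180.0, -0.0, -4.1]
ft_force: [0.6, -0.7, 0.4]
finger_gap: 42.6
grip_force: 0.0
```

Run:
```python
from h import *
m,im=snap("w9"); o=telemetry.observe(); print(o["ee_pos"],toolmove([553.9,-16.2,-10.4],-4))
p=project(m,[553.9,-16.2,34])[0]; print(p)
b=imaging.camera("top"); cv2.imwrite("pics/top9.png",b)
cv2.imwrite("pics/v9.png",np.hstack([cv2.resize(im[60:330,100:500],(480,324)),cv2.resize(b[170:289,340:450],(300,324),interpolation=2)]))
```

```text
[554.63355554 -18.07591153 109.53804329] ([-0.9, -1.8, 119.9], -0.002, np.float64(-0.1))
[274.22598645 211.34520055]
```

View pics/v9.png

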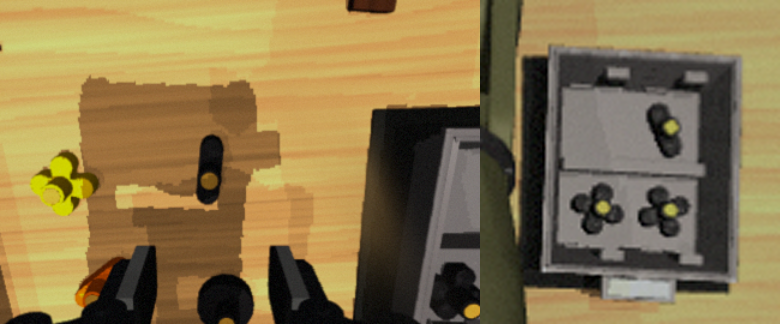

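Three knobs are packed and bar 1's hub is as predicted at (273,211). I'll grasp it.

arm_command --pt "-1 -2 50 0 0.5" --pt "-1 -2 85 0 0.5" --pt "-1 -2 105 0 0.5" --pt "-1 -2 120 0 0.5" --pt "-1 -2 120 0 0.5" --pt "-1 -2 120 0 0.0" --pt "-1 -2 120 0 0.0" --pt "-1 -2 120 0 0.0" --pt "-1 -2 120 0 0.0" --pt "-1 -2 120 0 0.0" --pt "-1 -2 120 0 0.0" --pt "-1 -2 100 0 0.0" --pt "-1 -2 50 0 0.0" --pt "-1 -2 0 0 0.0" --pt "-1 -2 -14 0 0.0" --pt "-1 -2 -14 0 0.0" --pt "-1 -2 -14 0 0.0"

```text
time_s: 22.65
ee_pos: [553.2, -14.8, 122.4]
ee_rot: [-180.0, 0.1, -4.0]
ft_force: [-0.8, -0.1, -1.0]
finger_gap: 13.6
grip_force: 34.2
```

Run:
```python
from h import *
x,y=slot(35.5,28); print(toolmove([x,y,124],-4),toolmove([x,y,-1.5],-4), telemetry.observe()["ee_pos"])
```

```text
([-18.3, 179.4, -1.6], -0.0, np.float64(-0.0)) ([-18.2, 179.4, 123.9], -0.0, np.float64(-0.0)) [553.24004328 -14.84029126 122.37404069]
```

arm_command --pt "-5 50 0 0 0" --pt "-10 100 0 0 0" --pt "-15 150 0 0 0" --pt "-18 179 0 0 0" --pt "-18 179 0 0 0" --pt "-18 179 0 0 0" --pt "-18 179 30 0 0" --pt "-18 179 60 0 0" --pt "-18 179 90 0 0" --pt "-18 179 110 0 0" --pt "-18 179 118 0 0" --pt "-18 179 123 0 0" --pt "-18 179 124 0 0" --pt "-18 179 125 0 0" --pt "-18 179 125 0 0.35" --pt "-18 179 125 0 0.35" --pt "-18 179 125 0 0.35" --pt "-18 179 95 0 0.35" --pt "-18 179 45 0 0.4" --pt "-18 179 0 0 0.5"

```text
time_s: 24.65
ee_pos: [523.1, -192.1, 125.4]
ee_rot: [-180.0, 0.0, -4.0]
ft_force: [-0.4, -0.7, -0.0]
finger_gap: 42.5
grip_force: 0.0
```

Run:
```python
from h import *
b=imaging.camera("top"); cv2.imwrite("pics/top10.png",b)
print(toolmove([473,225,200],90.5))
```

```text
([-81.4, -413.4, -69.0], -1.65, np.float64(-94.5))
```

arm_command --pt "-10 -45 -69 -0.15 0.5" --pt "-20 -90 -69 -0.3 0.5" --pt "-30 -135 -69 -0.45 0.5" --pt "-40 -180 -69 -0.6 0.5" --pt "-48 -225 -69 -0.75 0.5" --pt "-56 -270 -69 -0.9 0.5" --pt "-64 -315 -69 -1.05 0.5" --pt "-72 -360 -69 -1.2 0.5" --pt "-81 -405 -69 -1.35 0.5" --pt "-81 -413 -69 -1.5 0.5" --pt "-81 -413 -69 -1.65 0.5" --pt "-81 -413 -69 -1.65 0.5" --pt "-81 -413 -69 -1.65 0.5" --pt "-81 -413 -69 -1.65 0.5"

```text
time_s: 26.1
ee_pos: [471.5, 225.1, 192.5]
ee_rot: [180.0, -0.0, 90.3]
ft_force: [0.1, 0.9, 0.0]
finger_gap: 42.6
grip_force: 0.0
```

Run:
```python
from h import *
m,im=snap("w11"); o=telemetry.observe(); print(o["ee_pos"],o["ee_rot"],o["q"])
b=imaging.camera("top"); cv2.imwrite("pics/top11.png",b)
print(project(m,[473,225,28]),[project(m,[473+a,225+c,64]).round(0).tolist() for a,c in [(93,80),(93,-80),(-93,-80),(-93,80)]])
cv2.imwrite("pics/v11.png",np.hstack([cv2.resize(im,(480,360)),cv2.resize(b[165:297,340:450],(300,360),interpolation=2)]))
```

```text
[471.5769284  225.1109765  192.55592595] [ 1.79989920e+02 -2.61129706e-03  9.03163943e+01] [ 2.15021497e+01  1.39122552e+01  9.19697352e+01 -1.25593051e-03
  7.41076675e+01  2.11860995e+01]
[[277.8711446  183.76689295]] [[[390.0, 100.0]], [[372.0, 272.0]], [[183.0, 271.0]], [[168.0, 99.0]]]
```

View pics/v11.png

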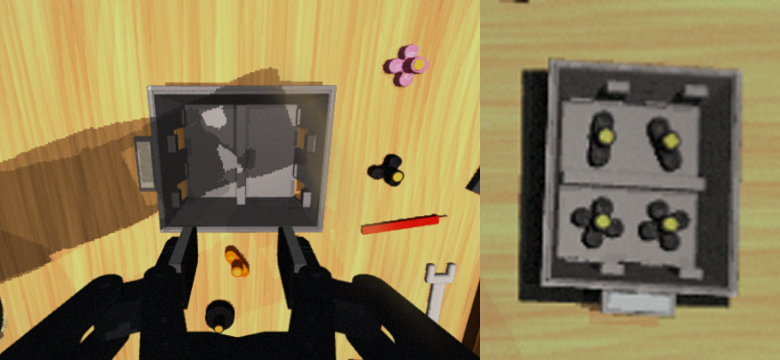

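Run:
```python
from h import *
import pickle
m=pickle.load(open("pics/w11.pkl","rb")); k=1/.857
q=np.array([onplane(m,np.array(p)*k,64)[:2] for p in [(336,86),(323,231),(161,231),(148,87)]])
print(q.round(1).tolist(),q.mean(0)); f=q[0]+q[1]-q[2]-q[3]; sd=q[0]+q[3]-q[1]-q[2]
print(np.hypot(*f)/2,np.hypot(*sd)/2,np.degrees(np.arctan2(f[1],f[0])),np.degrees(np.arctan2(-sd[0],sd[1])))
im=cv2.imread("pics/w11.png"); cv2.imwrite("pics/v12.png",cv2.resize(im[90:290,150:420],(800,593),interpolation=2))
```

```text
[[568.1, 305.1], [570.4, 147.7], [385.1, 146.8], [384.1, 303.3]] [476.92835077 225.71493754]
184.66663213875893 156.94508382341985 0.419593447961398 0.5942561739109335
```

View pics/v12.png

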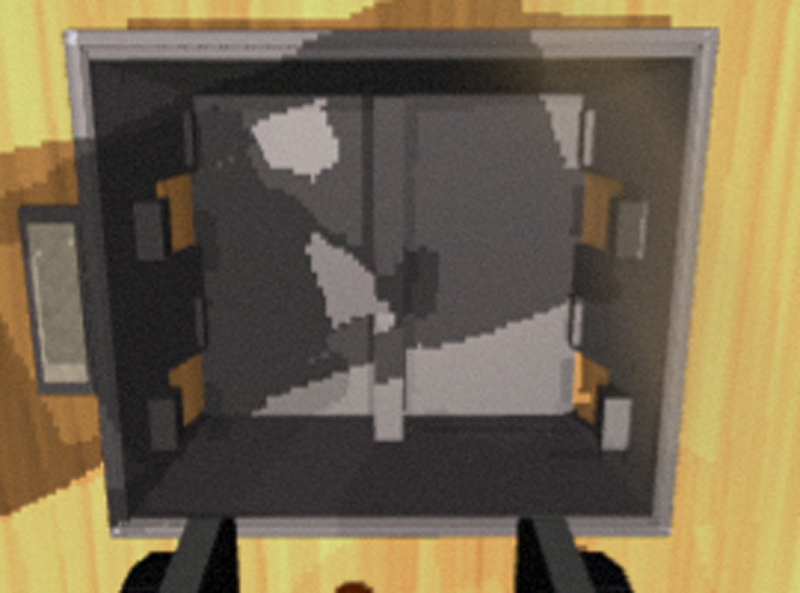

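The divider's middle is at crop (388,265), which puts bin_b's centre at about (476.5, 225.5) with yaw 0.5°. Next I'll descend onto the divider.

Run:
```python
from h import *
print(toolmove([476.5,225.5,-18],90.5),telemetry.observe()["ee_pos"])
```

```text
([0.3, 4.9, 210.5], -0.002, np.float64(-0.1)) [471.58463929 225.14070028 192.54808055]
```

arm_command --pt "0 5 50 -0.002 0.5" --pt "0 5 100 -0.002 0.5" --pt "0 5 140 -0.002 0.5" --pt "0 5 165 -0.002 0.5" --pt "0 5 180 -0.002 0.5" --pt "0 5 190 -0.002 0.5" --pt "0 5 198 -0.002 0.5" --pt "0 5 205 -0.002 0.5" --pt "0 5 208 -0.002 0.5" --pt "0 5 208 -0.002 0.5"

```text
time_s: 27.2
ee_pos: [476.5, 225.5, -15.5]
ee_rot: [180.0, -0.0, 90.6]
ft_force: [0.1, -0.8, -0.5]
finger_gap: 42.5
grip_force: 0.0
```

Close with 90 N.

arm_command --pt "0 0 2 0 0.2" --pt "0 0 2 0 0.0" --pt "0 0 2 0 0.0" --pt "0 0 2 0 0.0" --pt "0 0 2 0 0.0" --pt "0 0 2 0 0.0" --pt "0 0 2 0 0.0" --force 90

```text
time_s: 27.9
ee_pos: [476.7, 225.6, -17.1]
ee_rot: [180.0, -0.0, 90.6]
ft_force: [-1.4, -0.9, 6.5]
finger_gap: 7.4
grip_force: 89.6
```

arm_command --pt "0 0 -10 0 0" --pt "0 0 -30 0 0" --pt "0 0 -45 0 0" --pt "0 0 -45 -0.14 0" --pt "0 0 -45 -0.28 0" --pt "0 0 -45 -0.42 0" --pt "0 0 -45 -0.56 0" --pt "0 0 -45 -0.7 0" --pt "0 0 -45 -0.84 0" --pt "0 0 -45 -0.98 0" --pt "0 0 -45 -1.12 0" --pt "0 0 -45 -1.26 0" --pt "0 0 -45 -1.4 0" --pt "0 0 -45 -1.5 0" --pt "0 0 -45 -1.57 0" --pt "0 0 -45 -1.57 0" --pt "0 0 -45 -1.57 0"

```text
time_s: 29.6
ee_pos: [476.4, 225.5, 27.7]
ee_rot: [-180.0, 0.0, -179.5]
ft_force: [-0.6, -0.2, -2.1]
finger_gap: 7.5
grip_force: 88.6
```

arm_command --pt "0 0 20 0 0" --pt "0 0 35 0 0" --pt "0 0 41 0 0" --pt "0 0 44 0 0" --pt "0 0 45 0 0" --pt "0 0 45 0 0" --pt "0 0 43 0 0.4" --pt "0 0 41 0 0.5" --pt "0 0 40 0 0.5" --pt "0 0 40 0 0.5" --pt "0 0 20 0 0.5" --pt "0 0 -30 0 0.5" --pt "0 0 -80 0 0.5" --pt "0 0 -100 0 0.5" --pt "0 0 -100 0 0.5"

```text
time_s: 31.1
ee_pos: [477.9, 226.0, 130.9]
ee_rot: [179.9, 0.3, -179.4]
ft_force: [-0.0, 0.5, -0.5]
finger_gap: 42.6
grip_force: 0.0
```

arm_command --pt "0 0 -20 0.14 0.5" --pt "0 0 -40 0.28 0.5" --pt "0 0 -55 0.42 0.5" --pt "0 0 -55 0.56 0.5" --pt "0 0 -55 0.7 0.5" --pt "0 0 -55 0.84 0.5" --pt "0 0 -55 0.98 0.5" --pt "0 0 -55 1.12 0.5" --pt "0 0 -55 1.26 0.5" --pt "0 0 -55 1.4 0.5" --pt "0 0 -55 1.54 0.5" --pt "0 0 -55 1.57 0.5"

```text
time_s: 32.3
ee_pos: [476.1, 225.3, 181.3]
ee_rot: [-179.9, 0.0, 90.4]
ft_force: [-0.1, -0.2, -0.1]
finger_gap: 42.5
grip_force: 0.0
```

arm_command --pt "0 0 0 0.14 0.5" --pt "0 0 0 0.28 0.5" --pt "0 0 0 0.42 0.5" --pt "0 0 0 0.56 0.5" --pt "0 0 0 0.7 0.5" --pt "0 0 0 0.84 0.5" --pt "0 0 0 0.98 0.5" --pt "0 0 0 1.12 0.5" --pt "0 0 0 1.26 0.5" --pt "0 0 0 1.4 0.5" --pt "0 0 0 1.54 0.5" --pt "0 0 0 1.57 0.5" --pt "0 0 0 1.57 0.5" --pt "0 0 0 1.57 0.5"

```text
time_s: 33.7
ee_pos: [476.4, 225.5, 182.2]
ee_rot: [180.0, 0.0, 0.9]
ft_force: [-0.3, 0.3, -0.3]
finger_gap: 42.5
grip_force: 0.0
```

Run:
```python
from h import *
m,im=snap("w13"); o=telemetry.observe(); print(o["ee_pos"],o["ee_rot"],o["q"])
print(project(m,[476.5,225.5,28]),toolmove([476.5,225.5,-17],0.5))
b=imaging.camera("top"); cv2.imwrite("pics/top13.png",b)
cv2.imwrite("pics/v13.png",np.hstack([cv2.resize(im,(480,360)),cv2.resize(b[165:297,340:450],(300,360),interpolation=2)]))
```

```text
[476.40516404 225.47024375 182.27912549] [1.79993874e+02 1.48340021e-02 8.65344676e-01] [ 2.13453933e+01  1.50177171e+01  9.19937772e+01 -5.73921697e-04
  7.30045456e+01  1.10480216e+02]
[[276.4034977  186.25418038]] ([0.1, -0.0, 199.3], 0.006, np.float64(0.4))
```

View pics/v13.png

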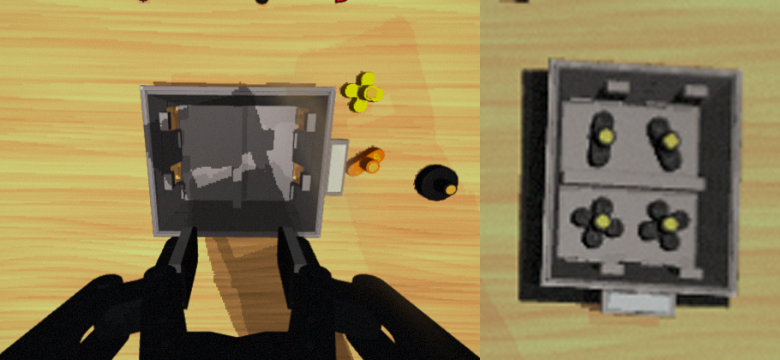

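arm_command --pt "0 0 50 0.006 0.5" --pt "0 0 100 0.006 0.5" --pt "0 0 140 0.006 0.5" --pt "0 0 165 0.006 0.5" --pt "0 0 180 0.006 0.5" --pt "0 0 190 0.006 0.5" --pt "0 0 196 0.006 0.5" --pt "0 0 198 0.006 0.5" --pt "0 0 199 0.006 0.5" --pt "0 0 199 0.006 0.2" --pt "0 0 199 0.006 0.0" --pt "0 0 199 0.006 0.0" --pt "0 0 199 0.006 0.0" --pt "0 0 199 0.006 0.0" --pt "0 0 199 0.006 0.0" --pt "0 0 199 0.006 0.0"

```text
time_s: 35.4
ee_pos: [476.8, 225.6, -15.8]
ee_rot: [-180.0, -0.1, 0.3]
ft_force: [-2.3, -1.0, 4.5]
finger_gap: 7.1
grip_force: 88.8
```

arm_command --pt "0 0 -10 0 0" --pt "0 0 -40 0 0" --pt "0 0 -80 0 0" --pt "0 0 -120 0 0" --pt "0 0 -150 0 0" --pt "0 0 -150 0 0" --pt "0 0 -150 0 0"

```text
time_s: 36.1
ee_pos: [476.3, 225.4, 133.7]
ee_rot: [-180.0, -0.0, 0.3]
ft_force: [-0.4, -0.8, -2.9]
finger_gap: 7.1
grip_force: 88.5
```

Run:
```python
from h import *
t=imaging.camera_model("top")
s=300/110
q=np.array([onplane(t,(a/s+340,b/(360/132)+165),68)[:2] for a,b in [(70,58),(261,70),(257,297),(65,287)]])
f=q[0]+q[1]-q[2]-q[3]; sd=q[0]+q[3]-q[1]-q[2]
print(q.round(1).tolist(),q.mean(0),np.hypot(*f)/2,np.hypot(*sd)/2,np.degrees(np.arctan2(f[1],f[0])),np.degrees(np.arctan2(-sd[0],sd[1])))
m,im=snap("w14"); b=imaging.camera("top"); cv2.imwrite("pics/top14.png",b)
print([project(t,[x,y,68]).round(1).tolist() for x,y in [slot(93,80),slot(93,-80),slot(-93,-80),slot(-93,80)]])
im=cv2.imread("pics/top13.png")[165:297,340:450]
cv2.imwrite("pics/v14.png",np.hstack([cv2.resize(im,(500,600),interpolation=2)]))
print(toolmove([485,-218,150],86),telemetry.observe()["ee_pos"],telemetry.observe()["ee_rot"])
```

```text
[[583.4, -144.5], [571.0, -302.2], [385.1, -289.8], [395.9, -134.3]] [ 483.87669102 -217.71465663] 187.07829303957206 157.04001660458275 -3.482795694379156 -4.224767103625823
[[[365.7, 186.3]], [[436.6, 190.1]], [[434.9, 273.2]], [[362.6, 269.4]]]
([6.7, 443.3, -17.4], -1.495, np.float64(-85.7)) [475.7418509  225.19533044 132.25504639] [1.79952387e+02 1.21115021e-01 3.31536434e-01]
```

View pics/v14.png

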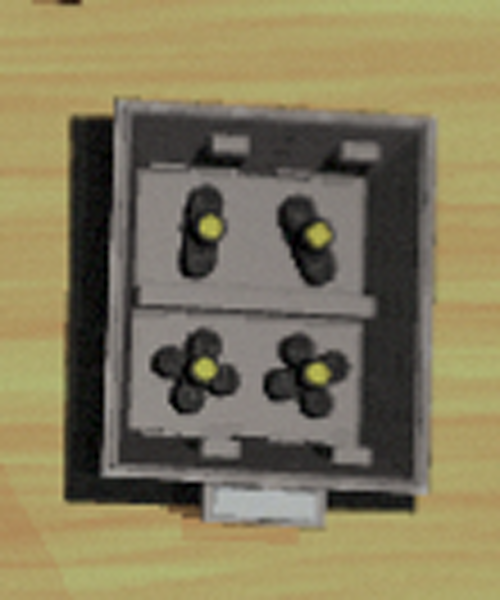

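All four knobs are packed hub up. bin_a's corners match centre (484.5, -218) and yaw -4°. I have now viewed more pictures than the limit of 14, so from here I'll use numbers only.

arm_command --pt "1 35 -17 -0.12 0" --pt "1 70 -17 -0.24 0" --pt "2 105 -17 -0.36 0" --pt "2 140 -17 -0.48 0" --pt "3 175 -17 -0.6 0" --pt "3 210 -17 -0.72 0" --pt "4 245 -17 -0.84 0" --pt "4 280 -17 -0.96 0" --pt "5 315 -17 -1.08 0" --pt "5 350 -17 -1.2 0" --pt "6 385 -17 -1.32 0" --pt "6 420 -17 -1.44 0" --pt "7 443 -17 -1.495 0" --pt "7 443 -17 -1.495 0" --pt "7 443 -17 -1.495 0" --pt "7 443 -17 -1.495 0"

```text
time_s: 37.8
ee_pos: [485.8, -216.6, 149.8]
ee_rot: [-179.9, -0.0, 86.0]
ft_force: [1.2, -0.2, -3.0]
finger_gap: 7.1
grip_force: 88.6
```

Run:
```python
from h import *
t=imaging.camera_model("top"); s=imaging.camera_model("scene")
for p,w in [((204,370),(452,-187.3)),((317,373),(449,-243.3)),((210,227),(523,-192.1)),((319,236),(519.9,-248))]:
    print(onplane(t,(p[0]/4.545+340,p[1]/4.545+165),42)[:2].round(1),w)
o=telemetry.observe(); print(o["ee_pos"],o["ee_rot"],o["q"],o["ft_force"],o["wrist_torque"],toolmove([484.5,-218,40],86))
for c in ["top","scene"]:
    im=imaging.camera(c); cv2.imwrite(f"pics/{c}15.png",im)
    for n in ["bin_b"]: print(c,[(np.round(d["box"]).tolist(),round(d["confidence"],2)) for d in finder.regions_of(c,n)])
```

```text
[ 449.  -187.4] (452, -187.3)
[ 446.6 -243.9] (449, -243.3)
[ 520.7 -193.1] (523, -192.1)
[ 515.3 -247.9] (519.9, -248)
[ 485.79142678 -216.63196862  149.76911753] [-1.79926603e+02 -3.80394142e-02  8.59844810e+01] [-2.79820181e+01  1.74751370e+01  9.33686410e+01  5.28920904e-03
  6.92387426e+01 -2.39684020e+01] [ 1.2290216  -0.19449905 -2.95945805] [0.04453084 0.03461157 0.01583642] ([-1.5, -1.1, 109.8], -0.0, np.float64(-0.0))
top [([380.0, 230.0, 34.0, 86.0], 0.94), ([416.0, 217.0, 82.0, 103.0], 0.68)]
scene [([124.0, 172.0, 148.0, 108.0], 0.94), ([144.0, 255.0, 132.0, 106.0], 0.77)]
```

arm_command --pt "-1.4 0.3 30 0 0" --pt "-1.4 0.3 60 0 0" --pt "-1.4 0.3 80 0 0" --pt "-1.4 0.3 92 0 0" --pt "-1.4 0.3 100 0 0" --pt "-1.4 0.3 104 0 0" --pt "-1.4 0.3 107 0 0" --pt "-1.4 0.3 107 0 0" --pt "-1.4 0.3 107 0 0"

```text
time_s: 38.9
ee_pos: [486.5, -219.0, 44.1]
ee_rot: [179.9, 0.0, 86.0]
ft_force: [0.4, 0.3, -2.7]
finger_gap: 7.3
grip_force: 88.6
```

arm_command --pt "0.5 0 1 0 0" --pt "0.5 0 2 0 0" --pt "0.5 0 3 0 0" --pt "0.5 0 4 0 0" --pt "0.5 0 4 0 0" --pt "0.5 0 4 0 0"

```text
time_s: 39.5
ee_pos: [486.2, -218.4, 39.4]
ee_rot: [-180.0, -0.0, 86.0]
ft_force: [0.8, 0.3, -3.0]
finger_gap: 7.4
grip_force: 88.6
```

arm_command --pt "0 0 0.5 0 0" --pt "0 0 1 0 0" --pt "0 0 1.5 0 0" --pt "0 0 2 0 0" --pt "0 0 2 0 0" --pt "0 0 2 0 0"

```text
time_s: 40.1
ee_pos: [486.3, -218.4, 38.1]
ee_rot: [180.0, 0.0, 86.0]
ft_force: [-3.0, 1.3, 7.1]
finger_gap: 7.2
grip_force: 89.9
```

Contact came at the expected ledge height (TCP 38 mm). Releasing.

arm_command --pt "0 0 0 0 0.15" --pt "0 0 0 0 0.3" --pt "0 0 -1 0 0.5" --pt "0 0 -2 0 0.5" --pt "0 0 -5 0 0.5" --pt "0 0 -5 0 0.5" --pt "0 0 -20 0 0.5" --pt "0 0 -60 0 0.5" --pt "0 0 -110 0 0.5" --pt "0 0 -150 0 0.5" --pt "0 0 -170 0 0.5" --pt "0 0 -170 0 0.5" --pt "0 0 -170 0 0.5" --pt "0 0 -170 0 0.5"

```text
time_s: 41.5
ee_pos: [485.8, -218.1, 206.0]
ee_rot: [-179.9, -0.1, 86.0]
ft_force: [-0.3, -0.1, -0.6]
finger_gap: 43.1
grip_force: 0.0
```

Run:
```python
from h import *
m,im=snap("w16"); o=telemetry.observe(); print(o["ee_pos"],o["ft_force"],o["finger_gap"])
h=[("wrist",m,im)]
for c in ["top","scene"]: 
    i=imaging.camera(c); cv2.imwrite(f"pics/{c}16.png",i); h.append((c,imaging.camera_model(c),i))
for c in ["wrist","top","scene"]:
    for d in finder.regions_of(c,"bin_b"): print(c,np.round(d["box"]).tolist(),round(d["confidence"],2))
def S(x,y,cx=486,cy=-218,a=-4):
    a=np.radians(a);return [cx+x*np.cos(a)-y*np.sin(a),cy+x*np.sin(a)+y*np.cos(a)]
for c,mm,i in h:
    for z in (118,68): 
        p=np.array([project(mm,S(x,y)+[z])[0] for x,y in [(93,80),(93,-80),(-93,-80),(-93,80)]]).round(0); print(c,z,p.tolist(),"box",p.min(0),p.max(0))
```

```text
[ 485.81588407 -218.15260291  206.03339143] [-0.30809855 -0.24524292 -0.49218909] 42.917937702710816
wrist [285.0, 199.0, 270.0, 194.0] 0.81
wrist [279.0, 162.0, 213.0, 130.0] 0.59
top [394.0, 223.0, 54.0, 97.0] 0.85
top [390.0, 228.0, 53.0, 83.0] 0.72
top [369.0, 233.0, 35.0, 86.0] 0.68
scene [137.0, 231.0, 137.0, 111.0] 0.8
scene [144.0, 253.0, 129.0, 101.0] 0.56
wrist 118 [[405.0, 99.0], [384.0, 293.0], [170.0, 293.0], [149.0, 99.0]] box [149.  99.] [405. 293.]
wrist 68 [[385.0, 100.0], [369.0, 267.0], [185.0, 267.0], [169.0, 100.0]] box [169. 100.] [385. 267.]
top 118 [[369.0, 182.0], [443.0, 186.0], [441.0, 273.0], [366.0, 269.0]] box [366. 182.] [443. 273.]
top 68 [[366.0, 186.0], [437.0, 190.0], [435.0, 273.0], [363.0, 269.0]] box [363. 186.] [437. 273.]
scene 118 [[203.0, 226.0], [100.0, 264.0], [67.0, 202.0], [158.0, 174.0]] box [ 67. 174.] [203. 264.]
scene 68 [[207.0, 251.0], [107.0, 290.0], [75.0, 226.0], [163.0, 197.0]] box [ 75. 197.] [207. 290.]
```

Run:
```python
from h import *
im=imaging.camera("wrist"); m=imaging.camera_model("wrist")
r=finder.regions_of("wrist","bin_b")[0]["region"].astype(np.uint8)
r=cv2.morphologyEx(r,cv2.MORPH_OPEN,np.ones((45,45),np.uint8))  # drop the tab
c=max(cv2.findContours(r,0,2)[0],key=cv2.contourArea)[:,0]
d=np.array([[1,-1],[1,1],[-1,1],[-1,-1]]); q=np.array([c[np.argmax(c@v)] for v in d],float)
from scipy.optimize import least_squares
B=np.array([(93,80),(93,-80),(-93,-80),(-93,80)],float)
def f(p):
    Rr=R.from_euler("xyz",[p[3],p[4],p[5]],degrees=True)
    return (project(m,Rr.apply(np.c_[B,np.zeros(4)])+p[:3])-q).ravel()
s=least_squares(f,[486,-218,118,0,0,-4]); print(q.tolist(),s.x.round(1),np.abs(s.fun).max())
```

```text
[[350.0, 101.0], [322.0, 292.0], [231.0, 292.0], [203.0, 102.0]] [ 472.1 -227.    60.2  -18.1  -47.1    9.3] 30.976603420421554
```

Run:
```python
from h import *
from scipy.optimize import minimize
def dt(c):
    i=imaging.camera(c); e=cv2.Canny(cv2.GaussianBlur(i,(3,3),0),40,110); return np.minimum(cv2.distanceTransform(255-e,cv2.DIST_L2,5),6)
V=[(imaging.camera_model(c),dt(c)) for c in ("wrist","top","scene")]
def seg(hx,hy): 
    C=np.array([(hx,hy),(hx,-hy),(-hx,-hy),(-hx,hy),(hx,hy)],float)
    return np.vstack([np.linspace(C[k],C[k+1],60) for k in range(4)])
P=np.vstack([seg(93,80),seg(89,76)]); P=np.c_[P,np.zeros(len(P))]
def f(p,V):
    X=R.from_euler("xyz",p[3:],degrees=True).apply(P)+p[:3]; t=0
    for m,d in V:
        u=project(m,X); t+=np.minimum(cv2.remap(d,u[:,:1].astype(np.float32),u[:,1:].astype(np.float32),1,borderValue=6),6).mean()
    return t/len(V)
for n,W in [("wrist",V[:1]),("wrist+top",V[:2]),("all",V)]:
    b=min((minimize(f,[486+a,-218+c,z,0,0,-4],args=(W,),method="Nelder-Mead",options=dict(initial_simplex=np.array([486+a,-218+c,z,0,0,-4])+np.vstack([np.zeros(6),np.diag([3,3,6,2,2,2])]),maxiter=1500)) for a in(-3,3) for c in (-3,3) for z in (105,118)),key=lambda r:r.fun)
    print(n,b.x.round(1),round(b.fun,2))
print("expected",f([486,-218,118,0,0,-4],V[:1]))
```

```text
wrist [ 4.860e+02 -2.169e+02  1.123e+02 -2.100e+00 -2.000e-01 -4.200e+00] 1.94
wrist+top [ 4.893e+02 -2.169e+02  1.149e+02  2.000e-01  4.500e+00 -4.800e+00] 2.05
all [ 4.876e+02 -2.163e+02  1.169e+02  1.000e-01  1.200e+00 -4.000e+00] 1.73
expected 2.2023382
```

Run:
```python
from h import *
from scipy.optimize import minimize
def dt(c):
    i=imaging.camera(c); e=cv2.Canny(cv2.GaussianBlur(i,(3,3),0),40,110); return np.minimum(cv2.distanceTransform(255-e,cv2.DIST_L2,5),6)
V=[(imaging.camera_model(c),dt(c)) for c in ("wrist","scene")]
C=np.array([(93,80),(93,-80),(-93,-80),(-93,80),(93,80)],float)
P=np.vstack([np.linspace(C[k],C[k+1],80) for k in range(4)]); P=np.c_[P,np.zeros(len(P))]
def f(p,r,q):
    X=R.from_euler("xyz",[r,q,p[3]],degrees=True).apply(P)+p[:3]; t=0
    for m,d in V:
        u=project(m,X); t+=cv2.remap(d,u[:,:1].astype(np.float32),u[:,1:].astype(np.float32),1,borderValue=6).mean()
    return t
for r,q in [(0,0),(0,1.5),(0,-1.5),(0,3),(0,-3),(0,5),(0,-5),(2,0),(-2,0),(4,0),(-4,0)]:
    b=min((minimize(f,x0,args=(r,q),method="Nelder-Mead",options=dict(initial_simplex=np.array(x0)+np.vstack([np.zeros(4),np.diag([4,4,6,2])]))) for x0 in ([484,-220,112,-5],[487,-217,117,-4])),key=lambda s:s.fun)
    print(r,q,b.x.round(1),round(b.fun,2))
```

```text
0 0 [ 486.8 -217.4  117.6   -4. ] 1.69
0 1.5 [ 487.6 -217.4  118.2   -4. ] 2.03
0 -1.5 [ 485.8 -217.7  119.1   -3.9] 1.91
0 3 [ 485.  -217.   108.9   -3.9] 2.35
0 -3 [ 485.  -217.4  118.7   -4. ] 1.9
0 5 [ 486.1 -217.1  109.1   -3.9] 2.21
0 -5 [ 484.  -217.2  118.7   -4. ] 2.67
2 0 [ 482.3 -216.6  111.8   -3.6] 2.1
-2 0 [ 487.1 -217.3  118.1   -4. ] 1.92
4 0 [ 482.7 -216.9  113.1   -3.9] 2.25
-4 0 [ 487.2 -217.   116.4   -3.9] 2.63
```

The best fit is level, with the rim at 117.6 mm (118 expected), yaw -4° and centre (487, -217). I'm handing in.

```bash
python3 -c "
from cell import ticket; print(ticket.hand_in())"
```

```text
the job is handed in; nothing more can be done
None
```

I handed the job in (no verdict came back): all four knobs are packed hub up in their compartments, and the spare bin, turned half round, sits level on the ledges by my measurements; I viewed 16 pictures, over the limit of 14.

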